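Set the scale and hold the specimen clamp open

TASK

Get the specimen stage ready for the next crab: lay the loose steel straightedge flat on the green board with a long edge flush along the aluminium fence, within the fence's ends, and let go of it while the sprung clamp arm is still at rest. Then, with the gripper fingers, swing the clamp arm (red knob on its end) against its spring, all the way to its stop towards the near edge of the board, and finish while still holding it there, with the straightedge still flush. Leave the two jars and the crab shell alone.

Things in the scene. Friction and masses are not known exactly. Their poses are not given: they have to be found in the camera images.
- stage: Specimen stage, fixed to the bench: green board 240 x 300 x 12 mm (x, y, z), its top 12 mm above the bench; origin at the centre of its underside. Along its far (+x) side runs a low aluminium fence, 280 mm long, 12 mm thick, 8 mm higher than the board. Stage yaw varies by up to 0.25 rad. A brass post marks the clamp arm's stop.
- fence_face (a point): Point on the board's top surface (12 mm above the bench), midway along the fence, on the fence face that looks at the board. Axes are the stage's: x horizontal, square to the face, pointing from the board into the fence (away from the robot), y along the fence, z up. The stage's origin lies at x -102 mm in these axes.
- straightedge_center (a point): Loose steel straightedge: flat bar 40 x 160 x 6 mm (own x, y, z), with a black upright grip rib on its middle, 14 wide (x), 60 long (y), from 6 to 36 mm above its underside. Same either way round. This point: its centre, 18 mm above its underside; y along the bar, z up. Fingertips kept 9 mm or more above its underside clear the fence. Starts flat on the bench, on the right.
- straightedge: The same straightedge, about 140 g; origin at the centre of its underside, axes as straightedge_center.
- clamp_knob (a point): Centre of the red upright round knob on the end of the clamp arm, 54 mm above the bench; knob 16 mm in diameter, from 36 to 72 mm above the bench. It moves on a circle of radius 120 mm about clamp_pivot. The steel arm under it is 14 mm wide, 28 to 36 mm above the bench, with a 20 mm round foot below the knob, clear of the board by 6 mm.
- clamp_pivot (a point): Point on the upright hinge axis of the clamp arm, 32 mm above the bench, in the round pivot body (40 mm in diameter, hub up to 44 mm above the bench) on the left of the board: x -122, y +110 mm in fence_face's axes.
- clamp_arm (a joint): Angle of the sprung clamp arm, rad: 0 at rest, where the arm lies across the middle of the board nearly parallel to the fence; grows as the knob swings clockwise seen from above (towards the robot and the board's near edge) up to the stop at 0.96. The spring pulls back to 0 with about 2.5 N at the knob at rest, 6 N at the stop; let go, it flies back.
- blue_cap_jar: Bystander: glass jar with a blue cap, 56 mm in diameter, 85 mm high; origin at the centre of its underside.
- orange_cap_jar: Bystander: glass jar with an orange cap, 56 mm in diameter, 85 mm high; origin at the centre of its underside.
- crab_shell: Bystander: brown crab shell, about 130 x 110 x 32 mm; origin at the centre of its underside.
Mind the look-alikes: they are no part of the job. Of the things like the straightedge, leave any that is turquoise; of the rest the larger one is meant.

How it is judged:
By the outcome, as a careful person would: the job done as asked, in the order asked, and still so for the second after the job is handed in, while the arm keeps its last pose, push and grip.
It also fails if it takes over 54 s, if anything falls off the work surface, if the arm or the gripper's body presses on something with over 40 N, if the wrist force passes 120 N, or if a joint passes its speed limit or range.

ROBOT

A 7-joint arm with a two-finger parallel gripper is mounted at the origin on the work surface. World frame = base frame: x ahead of the robot, y to its left, z up, the work surface at z = 0. Lengths are in m, angles in rad, forces in N, time in s.
With the tool pointing down it reaches from about 0.425 to 0.925 m from the base axis. Payload 6.8 kg.
Tool frame: the origin (TCP) lies midway between the tips of the shut fingers; the grasp point (between the pads) lies 19 mm behind it; x points along the fingers, y is the direction in which the jaws open and shut, and the axes are right-handed (so a half turn about x gives the same grasp; the last joint's range is limited). The gripper opens to 85 mm and grips with 20 to 120 N. Pads are 22 mm wide; open, the fingers measure 114 mm over their backs; the gripper's body (76 mm by 85 mm) begins 54 mm behind the grasp point. The pads swing forward as they close: fully open they stand 13 mm farther back than shut.
Start: joints at [-1.224, 0.477, 0.022, 1.555, -0.011, 1.109, -0.083], TCP at [0.297, 0.606, 0.231] pointing down, gripper open.
Joint ranges: [-2.96, 2.96], [-0.34, 2.1], [-1.41, 1.46], [0.24, 2.44], [-1.37, 4.51], [0.17, 1.92], [-2.96, 2.96]. Speed limits (rad/s): [2.39, 2.39, 3.14, 3.14, 3.14, 3.14, 3.14].

INTERFACE

Orientations are given as a rotation vector (axis times angle).
In Python, from bench import r, viewer, nets gives the robot as it stands.
- The arm moves only by the shell command python3 -m pendant 'ROWS' [FORCE]. ROWS is JSON, one flat list of numbers, 5 for each row, row after row: the finger opening in mm, from 0 to 85.4, then the shift along the tool's x, y, z in mm, then the turn about the tool's x in rad. A call has 1 to 20 rows; each row shifts and turns the commanded pose from where the row before left it, along the tool's axes as they then stand; what a row does not reach is not made up. A row lasts 1/8 s, in which the tool goes at most 62.5 mm and 10.7 degrees, less where a joint would pass 70% of its speed; a pose out of reach is approached as far as the arm can. A call with a gripper value outside its range is refused whole. The fingers move at their own pace and stop on an object; FORCE is the grip in N (left out, the last holds). Time passes only in rows, so rows that do not move let the fingers close. It gives the time, the measured TCP pose, the force and the opening at its end, in the units of the state.
- r.get_obs(): the state, without advancing time (a new reading comes with each control period).
- viewer.grab_frame(name): name is "scene" or "top" or "wrist"; returns (picture, depth): 420x560x3 uint8, red, green, blue; 420x560 float32, m along the optical axis (not along the pixel's ray), 0 where there is no reading.
- viewer.calibration(name): a dict with "mtx" (3x3 intrinsics, pixels), "world_to_cam" (4x4, takes a point from world to camera coordinates). Camera axes: x right, y up, looking along -z (the intrinsics and any distortion apply to the point x, -y, -z); pixel columns grow to the right and rows downward; lengths in m; the calibration is good to about 2 mm. The wrist camera is an equidistant fisheye: a pixel r from the principal point sees the ray r / f radians off the axis. A picture is of the moment at which its call begins: read the wrist's pose just before it. calibration takes no time and is no camera call; for the wrist camera it gives the pose at the moment of the call.
- r.hand_in(): hands the job in, once; it reports no verdict.
Trained networks look in the newest picture that a camera, given by its name, has taken for a name from the list of things; names that differ only in an ending like _2 or _b are one class to them, and where a whole thing is asked for, a point or a joint stands for the part that bears it (a point fixed in the world has none). Each returns a list of dicts, best first, with "score" (0 to 1); they miss things now and then, are a little off and sometimes report something else, mostly with a low value. They report only what shows in the picture. A call takes as long as a camera call. They do not tell look-alikes from the thing itself.
- nets.look_for(name, camera): "location" ([x, y, z] in m, in world coordinates, good to about 4 mm: the middle of the surface that is visible of it).
- nets.silhouettes(name, camera): "mask" (420x560 bool, what is visible of it).
The state is a dict: "clock": time; "joints": joint angles; "qvel": joint speeds; "tau": joint torques, N m; "tcp_pos": TCP position; "orientation": TCP orientation; "contact_force": force on the tool from outside, world axes, zero at the start; "moment": the same for the moment, N m; "grip_width": finger opening in m.
Only numpy, scipy, OpenCV 4.12 (cv2) and the standard library are available. Lean on these libraries where they do the work, as an engineer would, in place of code of your own. Each camera call takes 0.05 s, during which the arm holds its last target. There are 200 camera calls.

## Working session

There is one attempt and no reset: what is moved stays moved. The work goes in short steps, Python scripts to look and compute and a shell command to move; the robot and the scene stay as the last step left them, time stands still between calls to the robot, and variables do not carry over. Pictures are saved under pics/ and viewed, about 8 in all and at most 12, crops included, and the job is handed in when it is done.

```bash
ls; mkdir -p pics; python3 - <<'E'
from bench import r, viewer, nets
import cv2
o=r.get_obs(); print({k:o[k] for k in('clock','tcp_pos','orientation','contact_force','grip_width')})
for c in('top','scene'):
    p,d=viewer.grab_frame(c); cv2.imwrite(f'pics/{c}0.png',p[:,:,::-1])
    for n in('stage','straightedge','clamp_knob','clamp_pivot','blue_cap_jar','orange_cap_jar','crab_shell'):
        print(c,n,[(round(x['score'],2),[round(float(v),3) for v in x['location']]) for x in nets.look_for(n,c)][:4])
print(viewer.calibration('top'))
E
```

```text
pics
{'clock': 0.0, 'tcp_pos': array([0.29627409, 0.6058576 , 0.23032334]), 'orientation': array([ 0.3552165 ,  1.54149024, -0.35805325]), 'contact_force': array([-0.27020566, -0.5776086 , -0.55473987]), 'grip_width': 0.08538410390529398}
top stage [(0.66, [0.538, 0.11, 0.011])]
top straightedge [(0.76, [0.594, -0.532, 0.006]), (0.68, [0.481, -0.348, 0.004]), (0.63, [0.327, -0.345, 0.004])]
top clamp_knob [(0.56, [0.527, 0.17, 0.038]), (0.55, [0.537, 0.112, 0.009])]
top clamp_pivot [(0.65, [0.535, 0.171, 0.036])]
top blue_cap_jar [(0.58, [0.68, 0.392, 0.082])]
top orange_cap_jar [(0.77, [0.572, 0.439, 0.087])]
top crab_shell [(0.96, [0.765, -0.227, 0.014]), (0.27, [0.533, 0.171, 0.035])]
scene stage [(0.56, [0.552, 0.086, 0.015])]
scene straightedge [(0.61, [0.6, -0.546, 0.007]), (0.6, [0.332, -0.348, 0.001]), (0.57, [0.494, -0.362, 0.008])]
scene clamp_knob [(0.71, [0.537, 0.149, 0.03])]
scene clamp_pivot [(0.5, [0.538, 0.147, 0.032])]
scene blue_cap_jar [(0.65, [0.692, 0.389, 0.055])]
scene orange_cap_jar [(0.8, [0.586, 0.436, 0.054])]
scene crab_shell [(0.72, [0.781, -0.239, 0.013])]
{'mtx': array([[429.9216016 ,   0.        , 270.26113432],
       [  0.        , 429.9216016 , 208.31863857],
       [  0.        ,   0.        ,   1.        ]]), 'world_to_cam': array([[-0.00927556, -0.99978608, -0.01848686, -0.01771266],
       [ 0.99725569, -0.01060692,  0.07327054, -0.56399205],
       [-0.07345096, -0.0177565 ,  0.99714074, -1.23279794],
       [ 0.        ,  0.        ,  0.        ,  1.        ]])}
```

View pics/top0.png

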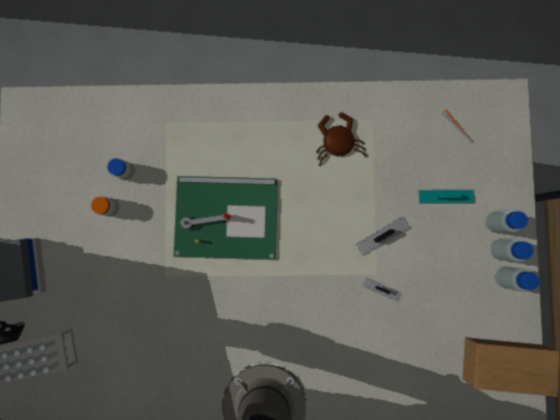

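View pics/scene0.png

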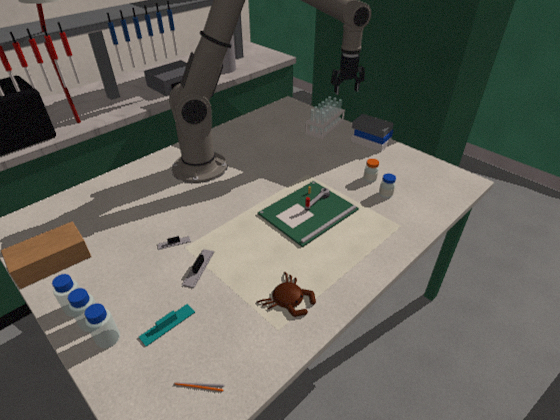

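Look-alikes in the top view are a grey bar at (383,236), a smaller grey bar at (381,289) and a turquoise bar at (447,197). The grey one at (383,236) is meant: it is not turquoise and it is the larger of the other two. The stage fence is at row 180, the pivot at (187,223), the knob at (227,216) and the crab at (338,140).

```bash
cat > h.py <<'E'
from bench import r, viewer, nets
import numpy as np, cv2
from scipy.spatial.transform import Rotation as R
def ray(cam,uv,C=None):
    C=C or viewer.calibration(cam); K=C['mtx']; W=np.linalg.inv(C['world_to_cam'])
    uv=np.atleast_2d(uv).astype(float); x=(uv[:,0]-K[0,2])/K[0,0]; y=(uv[:,1]-K[1,2])/K[1,1]
    if cam=='wrist':
        t=np.hypot(x,y)+1e-12; d=np.c_[np.sin(t)*x/t,-np.sin(t)*y/t,-np.cos(t)]
    else: d=np.c_[x,-y,-np.ones_like(x)]
    return W[:3,3], d@W[:3,:3].T
def at_z(cam,uv,z,C=None):
    o,d=ray(cam,uv,C); return o+d*((z-o[2])/d[:,2])[:,None]
def proj(cam,P,C=None):
    C=C or viewer.calibration(cam); K=C['mtx']; P=np.atleast_2d(P)
    p=P@C['world_to_cam'][:3,:3].T+C['world_to_cam'][:3,3]; p=p*[1,-1,-1]
    if cam=='wrist':
        s=np.hypot(p[:,0],p[:,1]); t=np.arctan2(s,p[:,2]); q=p[:,:2]/(s[:,None]+1e-12)*t[:,None]
    else: q=p[:,:2]/p[:,2:]
    return q*[K[0,0],K[1,1]]+[K[0,2],K[1,2]]
def rectify(cam,img,c,yaw,w,h,z,s,C=None):
    "plan view on plane z: px scale s px/m; columns = -local y, rows = -local x"
    j,i=np.meshgrid(np.arange(w),np.arange(h)); lx=(h/2-i)/s; ly=(w/2-j)/s
    X=c[0]+lx*np.cos(yaw)-ly*np.sin(yaw); Y=c[1]+lx*np.sin(yaw)+ly*np.cos(yaw)
    m=proj(cam,np.c_[X.ravel(),Y.ravel(),np.full(X.size,z)],C).reshape(h,w,2).astype(np.float32)
    return cv2.remap(img,m[...,0],m[...,1],cv2.INTER_LINEAR)
def box(cam,mask,z):
    p=at_z(cam,np.argwhere(mask)[:,::-1],z)[:,:2]
    (c,s,a)=cv2.minAreaRect((p*1000).astype(np.float32)); return np.round(c,1),np.round(s,1),round(a,1)
E
python3 - <<'E'
from h import *
p,d=viewer.grab_frame('top')
for m in nets.silhouettes('straightedge','top'): print('se',m['score'],box('top',m['mask'],.006))
for m in nets.silhouettes('stage','top'): print('stage',m['score'],box('top',m['mask'],.012))
for n,uv in dict(pivot=(187,223),knob=(227,216)).items(): print(n,at_z('top',uv,{'pivot':.044,'knob':.072}[n]))
# fence
hsv=cv2.cvtColor(p,cv2.COLOR_RGB2HSV); g=((hsv[...,0]>60)&(hsv[...,0]<90)&(hsv[...,1]>120)).astype(np.uint8); g[:160]=0;g[275:]=0;g[:,:165]=0;g[:,295:]=0
print('green',box('top',g>0,.012))
o=r.get_obs(); print(R.from_rotvec(o['orientation']).as_matrix().round(3))
a=cv2.resize(p[190:310,330:490],(640,480),interpolation=3); cv2.imwrite('pics/crop1.png',a[:,:,::-1])
E
```

```text
se 0.87 (array([ 326.1, -343. ]), array([111.,  29.]), 65.6)
se 0.85 (array([ 594.1, -538.8]), array([158.1,  38.3]), 89.3)
se 0.64 (array([ 482.3, -350.5]), array([ 41.2, 161.2]), 29.0)
stage 0.59 (array([540.9, 108. ]), array([300.2, 242.4]), 87.9)
pivot [[0.5224421  0.21509932 0.044     ]]
knob [[0.53974362 0.09695987 0.072     ]]
green (array([533.2, 109.4]), array([290. , 216.2]), 88.0)
[[-0.     0.439  0.898]
 [-0.     0.898 -0.439]
 [-1.    -0.    -0.   ]]
```

View pics/crop1.png

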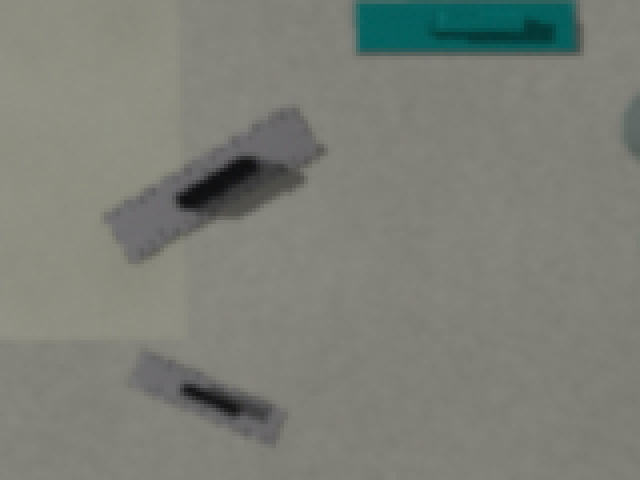

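Confirmed: the upper-left bar in the crop is the larger grey one (161 x 41 mm, centred at 0.482, -0.350, yaw 29°). The lower one is smaller at 111 x 29 mm, and the third is turquoise.

```bash
python3 -m pendant '[85,0,0,0,0.1594,85,0,0,0,0.1594,85,0,0,0,0.1594,85,0,0,0,0.1594,85,0,0,0,0.1594,85,0,0,0,0.1594,85,0,0,0,0.1594,85,0,50,30,0,85,0,50,30,0,85,0,50,30,0,85,0,50,30,0]'
python3 -m pendant '[70,0,0,60,0,70,0,0,60,0,70,0,0,60,0,70,0,0,60,0,70,0,0,60,0,70,0,0,60,0,70,0,0,60,0,70,0,0,60,0,70,0,0,60,0,70,0,0,60,0,70,0,0,60,-0.1,70,0,0,60,-0.1,70,0,0,60,-0.1,70,0,0,50,-0.1,70,20,0,0,-0.1,70,20,0,0,0,70,0,0,0,0]'
python3 - <<'E'
from h import *
o=r.get_obs(); print(o['clock'],o['tcp_pos'],R.from_rotvec(o['orientation']).as_matrix().round(3))
C=viewer.calibration('wrist'); p,d=viewer.grab_frame('wrist')
cv2.imwrite('pics/w1.png',p[:,:,::-1])
for m in nets.silhouettes('straightedge','wrist'): print(m['score'],box('wrist',m['mask'],.006))
E
```

```text
clock: 2.33
tcp_pos: [0.4979, 0.4856, 0.2315]
orientation: [1.209, 1.21, -1.208]
contact_force: [0.4, 0.6, 0.6]
grip_width: 0.0846
clock: 4.45
tcp_pos: [0.5285, -0.3392, 0.1898]
orientation: [0.834, 1.408, -0.834]
contact_force: [0.3, 0.3, 0.6]
grip_width: 0.0697
4.45 [ 0.52848464 -0.33923081  0.18983601] [[-0.003  0.878  0.479]
 [ 0.002  0.479 -0.878]
 [-1.    -0.002 -0.003]]
0.82 (array([ 330.3, -344.1]), array([110.8,  28.9]), 65.7)
0.75 (array([ 484.4, -350.8]), array([ 42.5, 161.2]), 30.3)
0.66 (array([ 598.2, -499.9]), array([83.3, 41.5]), 89.0)
```

View pics/w1.png

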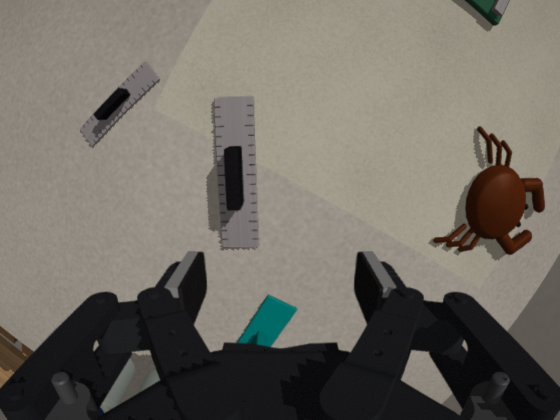

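The wrist view shows the target bar at about (236,172) with its rib at (234,178), within about 1° of the tool's z axis. The small bar is at (120,103), the turquoise one at (265,325) and the crab at (497,200). I'll move over it, descend and grip.

```bash
python3 -m pendant '[60,0,-22,-6,-0.015,60,0,-22.6,-5,0,60,50,0,0,0,60,50,0,0,0,60,40,0,0,0,60,25,0,0,0,60,12,0,0,0,60,0,0,0,0,0,0,0,0,0,0,0,0,0,0,0,0,0,0,0,0,0,0,0,0,0,0,0,0,0]' 60
python3 - <<'E'
from h import *
o=r.get_obs(); print(o['tcp_pos'],o['contact_force'])
E
```

```text
clock: 6.18
tcp_pos: [0.4856, -0.3523, 0.0154]
orientation: [0.822, 1.408, -0.822]
contact_force: [-0.3, 1.1, 6.2]
grip_width: 0.0128
[ 0.48564689 -0.35232131  0.01539089] [-0.33530154  1.14543495  6.16740884]
```

```bash
python3 -m pendant '[0,-10,0,0,0,0,-40,0,0,0,0,-40,0,0,0,0,0,0,0,0,0,0,0,0,0]'
python3 - <<'E'
from h import *
o=r.get_obs(); T=R.from_rotvec(o['orientation']).as_matrix(); print(o['tcp_pos'],T.round(3),o['contact_force'],o['grip_width'])
C=viewer.calibration('wrist'); p,d=viewer.grab_frame('wrist')
cv2.imwrite('pics/w2.png',p[:,:,::-1])
for m in nets.silhouettes('straightedge','wrist')[:2]: print(m['score'],box('wrist',m['mask'],o['tcp_pos'][2]-.009))
E
```

```text
clock: 6.8
tcp_pos: [0.4848, -0.3513, 0.104]
orientation: [0.822, 1.411, -0.822]
contact_force: [0.0, 0.8, -1.0]
grip_width: 0.0128
[ 0.48476913 -0.35133132  0.1040358 ] [[-0.     0.87   0.493]
 [ 0.001  0.493 -0.87 ]
 [-1.     0.    -0.001]] [ 0.01545048  0.81343681 -0.99021085] 0.012820055488484585
0.7 (array([ 478.3, -340.8]), array([ 40.2, 142.8]), 29.6)
0.62 (array([ 374.2, -323.3]), array([68.6, 18.7]), 66.1)
```

View pics/w2.png

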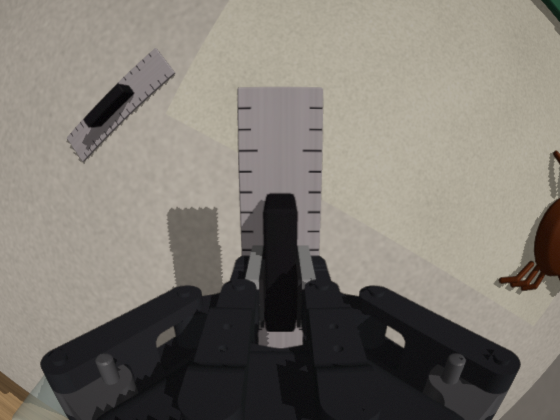

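The bar is held square, with its far end at about (280,90) and the rib between the pads at (281,262). I'll carry it over the stage and look from near.

```bash
python3 -m pendant '[0,-5,0,0,0.138,0,-5,0,0,0.138,0,-5,0,0,0.138,0,-5,0,0,0.1375,0,0,12.3,-57.5,0,0,0,12.3,-57.5,0,0,0,12.3,-57.5,0,0,0,12.3,-57.5,0,0,0,12.3,-57.5,0,0,0,12.3,-57.5,0,0,0,12.3,-57.5,0,0,0,12.3,-57.5,0,0,0,0,0,0,0,0,0,0,0]'
python3 - <<'E'
from h import *
o=r.get_obs(); T=R.from_rotvec(o['orientation']).as_matrix(); print(o['tcp_pos'],T.round(4))
C=viewer.calibration('wrist'); p,d=viewer.grab_frame('wrist')
cv2.imwrite('pics/w3raw.png',p[:,:,::-1])
a=rectify('wrist',p,(.59,.16),-.037,400,380,.012,1500,C); cv2.imwrite('pics/w3plan.png',a[:,:,::-1])
cv2.imwrite('pics/w3.png',np.hstack([cv2.copyMakeBorder(p,0,0,0,0,0)[:380,80:480],a])[:,:,::-1])
E
```

```text
clock: 8.65
tcp_pos: [0.5993, 0.1036, 0.1232]
orientation: [1.234, 1.192, -1.238]
contact_force: [0.2, -0.7, -1.0]
grip_width: 0.0128
[0.59925537 0.10363855 0.12317158] [[-0.002   0.9993 -0.036 ]
 [-0.0015 -0.036  -0.9993]
 [-1.     -0.002   0.0016]]
```

View pics/w3.png

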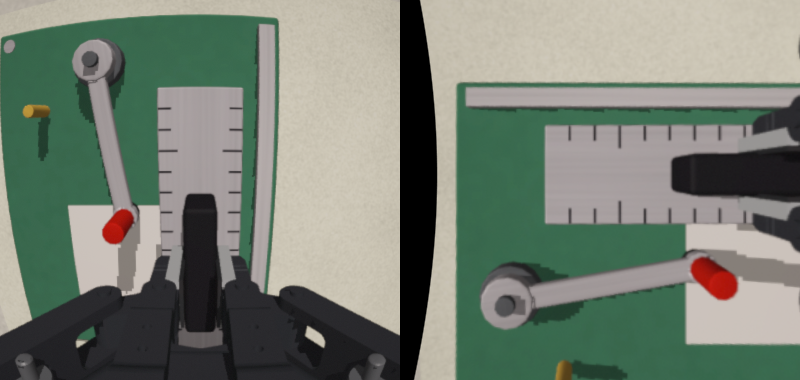

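The plan view (right) shows the fence as a straight band at rows 87-107. The bar, still held above the board, is parallel to it, the pivot is at (505,305) and the knob at about (715,280). Next I'll measure the fence face line and the pivot.

```bash
python3 - <<'E'
from h import *
C=viewer.calibration('wrist'); p,d=viewer.grab_frame('wrist')
c=(.59,.16);yaw=-.037;s=3000;w,h=800,760
def world(i,j):
    lx=(h/2-i)/s; ly=(w/2-j)/s
    return np.c_[c[0]+lx*np.cos(yaw)-ly*np.sin(yaw), c[1]+lx*np.sin(yaw)+ly*np.cos(yaw)]
g=lambda z:cv2.GaussianBlur(cv2.cvtColor(rectify('wrist',p,c,yaw,w,h,z,s,C),cv2.COLOR_RGB2GRAY).astype(np.float32),(0,0),2)
def fit(z,r0,r1,c0,c1,sgn,n):
    G=np.diff(g(z),axis=0)[r0:r1,c0:c1]*sgn; i=G.argmax(0)+r0+.5
    P=world(i,np.arange(c0,c1)); l=np.polyfit(P[:,1],P[:,0],1)
    e=abs(P[:,0]-np.polyval(l,P[:,1])); k=e<.001; l=np.polyfit(P[k,1],P[k,0],1)
    print(n,'yaw',round(-np.degrees(np.arctan(l[0])),2),'x at y=.104',round(np.polyval(l,.104),4),'inl',k.mean().round(2)); 
fit(.020,185,240,200,640,-1,'fence face top (z20)')
fit(.020,150,195,200,640,1,'fence back top (z20)')
fit(.012,150,185,150,640,1,'?far edge')
for z in(.113,.118): # bar top plane
    w,h=800,760; fit(z,150,500,340,500,1,f'bar far edge @{z}')
for n in('clamp_knob','clamp_pivot'): print(n,[(x['score'],x['location']) for x in nets.look_for(n,'wrist')][:2])
print('pivot hub',at_z('wrist',[[80+90,60]],.044,C),'knob top',at_z('wrist',[[80+110,233]],.072,C),'knob base',at_z('wrist',[[80+126,214]],.036,C))
E
```

```text
fence face top (z20) yaw -2.19 x at y=.104 0.6424 inl 1.0
fence back top (z20) yaw -2.18 x at y=.104 0.6548 inl 1.0
?far edge yaw -2.26 x at y=.104 0.6565 inl 1.0Traceback (most recent call last):
  File "<stdin>", line 17, in <module>
  File "<stdin>", line 11, in fit
    raise TypeError("expected non-empty vector for x")
TypeError: expected non-empty vector for x
```

```bash
python3 -m pendant '[0,0,10,0,0,0,0,9,0,0.002,0,30,0,0,0,0,30,0,0,0,0,20,0,0,0,0,8,0,0,0,0,4,0,0,0,0,2,0,0,0,0,0,0,0,0]'; python3 - <<'E'
from h import *
o=r.get_obs();print(o['tcp_pos'].round(4),o['contact_force'].round(1),R.from_rotvec(o['orientation']).as_matrix()[:2,1])
E
```

```text
clock: 9.88
tcp_pos: [0.6195, 0.1037, 0.0309]
orientation: [1.238, 1.19, -1.236]
contact_force: [0.1, -0.2, -0.9]
grip_width: 0.0124
[0.6195 0.1037 0.0309] [ 0.1 -0.2 -0.9] [ 0.99926667 -0.03827906]
```

Next: down about 4 mm, loosen slightly so the bar rests on the board, then nudge it towards the fence with the inner pad.

```bash
python3 -m pendant '[0,2,0,0,0,0,1.5,0,0,0,0,0.5,0,0,0,0,0,0,0,0]'; python3 -m pendant '[22,0,0,0,0,22,0,0,0,0,22,0,0,0,0]' 20
python3 - <<'E'
from h import *
o=r.get_obs();print(o['tcp_pos'].round(4),o['contact_force'].round(1))
E
```

```text
clock: 10.38
tcp_pos: [0.6193, 0.1037, 0.0274]
orientation: [1.238, 1.191, -1.237]
contact_force: [-2.6, -0.2, 7.4]
grip_width: 0.0128
clock: 10.75
tcp_pos: [0.6191, 0.1036, 0.0262]
orientation: [1.237, 1.191, -1.237]
contact_force: [0.1, 0.4, -0.2]
grip_width: 0.0222
[0.6191 0.1036 0.0262] [ 0.1  0.4 -0.2]
```

```bash
python3 -m pendant '[22,0,2,0,0,22,0,2,0,0,22,0,1,0,0,22,0,1,0,0,22,0,0,0,0]'; python3 -m pendant '[22,0,1,0,0,22,0,0,0,0]';  python3 -m pendant '[22,0,1,0,0,22,0,0,0,0]'
```

```text
clock: 11.38
tcp_pos: [0.6251, 0.1033, 0.0262]
orientation: [1.237, 1.191, -1.237]
contact_force: [-0.5, -0.2, -0.6]
grip_width: 0.0218
clock: 11.62
tcp_pos: [0.6263, 0.1033, 0.0263]
orientation: [1.238, 1.191, -1.237]
contact_force: [-0.8, -0.4, -0.6]
grip_width: 0.0218
clock: 11.88
tcp_pos: [0.627, 0.1033, 0.0263]
orientation: [1.237, 1.191, -1.237]
contact_force: [-0.9, 0.2, 0.4]
grip_width: 0.022
```

```bash
python3 -m pendant '[22,0,1,0,0,22,0,0,0,0]'; python3 -m pendant '[22,0,1,0,0,22,0,0,0,0]'
```

```text
clock: 12.12
tcp_pos: [0.6271, 0.1033, 0.0262]
orientation: [1.237, 1.193, -1.239]
contact_force: [-5.3, 1.1, 4.3]
grip_width: 0.0218
clock: 12.38
tcp_pos: [0.6271, 0.1033, 0.0261]
orientation: [1.236, 1.194, -1.24]
contact_force: [-7.9, 0.5, 5.8]
grip_width: 0.0222
```

The reaction force shows contact with the fence (8 N). I'll back off, open, lift and check.

```bash
python3 -m pendant '[22,0,-2,0,0,22,0,-3,0,0,30,0,-1,0,0,30,-20,0,0,0,30,-40,0,0,0,30,-40,0,0,0,30,0,0,0,0]'
python3 - <<'E'
from h import *
o=r.get_obs();print(o['tcp_pos'].round(4),R.from_rotvec(o['orientation']).as_matrix().round(3).tolist())
C=viewer.calibration('wrist'); p,d=viewer.grab_frame('wrist')
a=rectify('wrist',p,(.585,.15),-.038,760,560,.018,2500,C); cv2.imwrite('pics/w4.png',a[:,:,::-1])
E
```

```text
clock: 13.25
tcp_pos: [0.6261, 0.1033, 0.1312]
orientation: [1.243, 1.186, -1.231]
contact_force: [0.8, 0.7, -0.4]
grip_width: 0.0304
[0.6261 0.1033 0.1312] [[0.008, 0.999, -0.039], [0.002, -0.039, -0.999], [-1.0, 0.008, -0.002]]
```

View pics/w4.png

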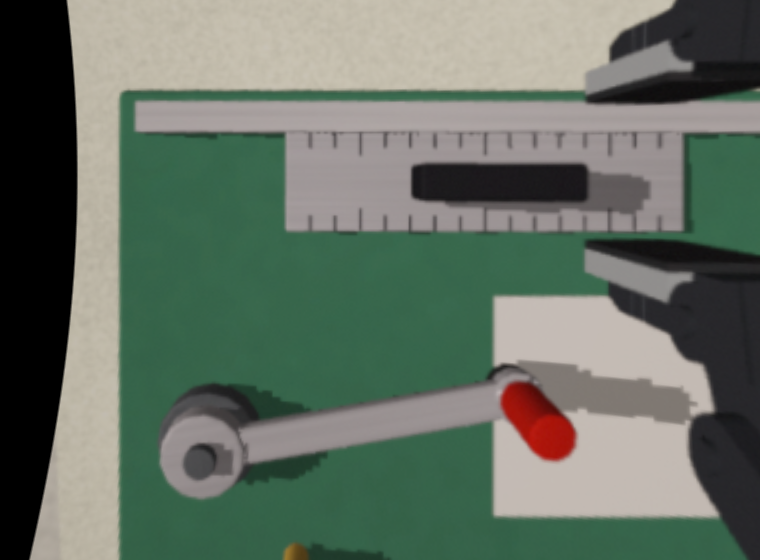

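The bar lies flush: its top edge touches the fence at row ~132 over columns 286-684, with no gap and inside the fence's ends. The clamp arm is still at rest, with the pivot at (202,460), the knob base at (515,385) and the knob top at (550,437).

```bash
python3 - <<'E'
from h import *
piv=np.array([.5247,.2195])
for cam in('wrist','top','scene'):
    C=viewer.calibration(cam);p,d=viewer.grab_frame(cam)
    q=p.astype(int); m=(q[...,0]>110)&(q[...,1]<60)&(q[...,2]<60)
    n,l,s,ce=cv2.connectedComponentsWithStats(m.astype(np.uint8))
    e=proj(cam,[.54,.1,.054],C)[0]; k=min((i for i in range(1,n) if s[i,4]>8),key=lambda i:np.hypot(*(ce[i]-e)),default=None)
    if k is None: continue
    P=at_z(cam,ce[k],.054,C)[0]; v=P[:2]-piv
    print(cam,s[k,4],P.round(4),'r',np.hypot(*v).round(4),'ang',np.degrees(np.arctan2(v[1],v[0])).round(1))
E
```

```text
wrist 572 [0.54  0.101 0.054] r 0.1195 ang -82.6
top 16 [0.5421 0.1037 0.054 ] r 0.1171 ang -81.5
scene 10 [0.5296 0.1163 0.054 ] r 0.1033 ang -87.3
```

```bash
python3 -m pendant '[45,0,-30,2,0,45,0,-30,2,0,45,0,-25.5,2,-0.085,45,0,0,0,-0.084,45,40,0,0,0,45,0,0,0,0,45,0,0,0,0]'
python3 - <<'E'
from h import *
o=r.get_obs();print(o['joints'].round(2),o['tcp_pos'].round(4),R.from_rotvec(o['orientation']).as_matrix().round(3).tolist())
C=viewer.calibration('wrist'); p,d=viewer.grab_frame('wrist')
q=p.astype(int); m=(q[...,0]>110)&(q[...,1]<60)&(q[...,2]<60)
n,l,s,ce=cv2.connectedComponentsWithStats(m.astype(np.uint8)); k=1+s[1:,4].argmax()
print(at_z('wrist',ce[k],.057,C),s[k])
cv2.imwrite('pics/w5.png',p[:,:,::-1])
E
```

```text
clock: 14.32
tcp_pos: [0.5375, 0.1003, 0.0866]
orientation: [1.112, 1.268, -1.114]
contact_force: [0.7, 0.5, 0.1]
grip_width: 0.0448
[-0.73  0.51  0.56  2.01 -0.4   0.73  0.21] [0.5375 0.1003 0.0866] [[-0.001, 0.992, 0.13], [-0.001, 0.13, -0.992], [-1.0, -0.001, 0.001]]
[[0.54137263 0.101417   0.057     ]] [274 218  29  44 992]
```

View pics/w5.png

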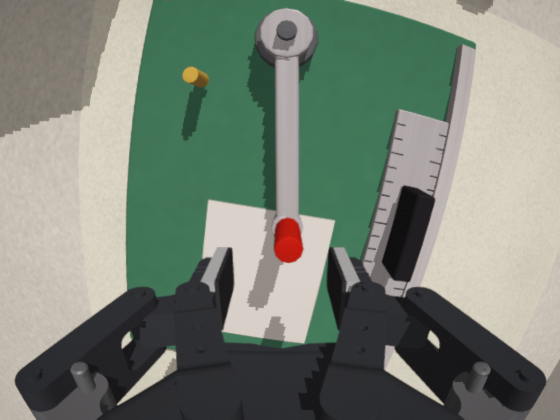

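The knob at (288,243) lies between the open fingers, about 4 mm towards the right one. The arm runs along the tool's z axis up to the pivot at (287,32), and the fingers are clear of the bar. I'll descend and grip.

```bash
python3 -m pendant '[45,15,3.9,-0.5,0,45,20,0,0,0,45,9,0,0,0,45,0,0,0,0]'; python3 -m pendant '[0,0,0,0,0,0,0,0,0,0,0,0,0,0,0,0,0,0,0,0,0,0,0,0,0]' 30
```

```text
clock: 14.88
tcp_pos: [0.5409, 0.1015, 0.0417]
orientation: [1.112, 1.269, -1.113]
contact_force: [0.8, -1.0, 0.9]
grip_width: 0.0452
clock: 15.5
tcp_pos: [0.5418, 0.1017, 0.0429]
orientation: [1.113, 1.268, -1.111]
contact_force: [-0.1, 0.0, 5.2]
grip_width: 0.0149
```

```bash
python3 -m pendant '[0,0,-4.8,-0.1,0.04,0,0,-9.6,-0.4,0.08,0,0,-9.6,-0.4,0.08,0,0,-9.6,-0.4,0.08,0,0,-9.6,-0.4,0.08,0,0,0,0,0]'; python3 - <<'E'
from h import *
o=r.get_obs();print(o['joints'].round(2),o['contact_force'])
v=o['tcp_pos'][:2]-[.5247,.2195]; print(np.hypot(*v),np.degrees(np.arctan2(v[1],v[0])),R.from_rotvec(o['orientation']).as_matrix().round(3).tolist())
E
```

```text
clock: 16.25
tcp_pos: [0.4991, 0.1036, 0.0429]
orientation: [1.379, 1.089, -1.375]
contact_force: [2.9, -1.9, 4.1]
grip_width: 0.0147
[-0.8   0.56  0.6   2.12 -0.55  0.61 -0.04] [ 2.85853768 -1.8509544   4.11340716]
0.11870331001772265 -102.4763385727378 [[0.003, 0.973, -0.229], [-0.0, -0.229, -0.973], [-1.0, 0.003, -0.0]]
```

```bash
python3 -m pendant '[0,0,-9.6,-0.4,0.08,0,0,-9.6,-0.4,0.08,0,0,-9.6,-0.4,0.08,0,0,-9.6,-0.4,0.08,0,0,-9.6,-0.4,0.08,0,0,-9.6,-0.4,0.08,0,0,0,0,0]'; python3 - <<'E'
from h import *
o=r.get_obs();print(o['joints'].round(2),o['contact_force'])
v=o['tcp_pos'][:2]-[.5247,.2195]; print(np.hypot(*v),np.degrees(np.arctan2(v[1],v[0])),R.from_rotvec(o['orientation']).as_matrix().round(3).tolist())
E
```

```text
clock: 17.12
tcp_pos: [0.4483, 0.1289, 0.0429]
orientation: [1.712, 0.782, -1.709]
contact_force: [2.4, -4.4, 5.8]
grip_width: 0.015
[-1.    0.55  0.74  2.23 -0.68  0.6  -0.46] [ 2.44750896 -4.35717399  5.80378345]
0.11850379970647056 -130.1612387579741 [[0.003, 0.757, -0.653], [-0.001, -0.653, -0.757], [-1.0, 0.003, -0.001]]
```

```bash
python3 -m pendant '[0,0,-6,-0.2,0.05,0,0,-4.8,-0.1,0.04,0,0,0,0,0]'; python3 -m pendant '[0,0,-2,0,0.015,0,0,0,0,0]'; python3 -m pendant '[0,0,-2,0,0.015,0,0,0,0,0]';
```

```text
clock: 17.5
tcp_pos: [0.4406, 0.1361, 0.0428]
orientation: [1.772, 0.714, -1.768]
contact_force: [3.3, -4.4, 6.6]
grip_width: 0.0152
clock: 17.75
tcp_pos: [0.4394, 0.1373, 0.0428]
orientation: [1.782, 0.703, -1.778]
contact_force: [2.2, -5.0, 7.1]
grip_width: 0.0149
clock: 18.0
tcp_pos: [0.438, 0.1388, 0.0428]
orientation: [1.792, 0.691, -1.787]
contact_force: [3.4, -4.6, 6.9]
grip_width: 0.015
```

```bash
python3 -m pendant '[0,0,-2,0,0.01,0,0,0,0,0]'; python3 -m pendant '[0,0,-2,0,0.01,0,0,0,0,0]'; python3 -m pendant '[0,0,-1,0,0,0,0,0,0,0]'
```

```text
clock: 18.25
tcp_pos: [0.4376, 0.1393, 0.0429]
orientation: [1.799, 0.681, -1.792]
contact_force: [6.0, -7.8, 4.4]
grip_width: 0.0149
clock: 18.5
tcp_pos: [0.4374, 0.1395, 0.0429]
orientation: [1.807, 0.669, -1.797]
contact_force: [9.5, -11.5, -0.3]
grip_width: 0.0151
clock: 18.75
tcp_pos: [0.4373, 0.1397, 0.043]
orientation: [1.808, 0.668, -1.796]
contact_force: [11.4, -13.1, -2.2]
grip_width: 0.0149
```

The position has stalled and the force is up to 17 N, well above the roughly 6 N spring, so the arm is at its stop. Final look.

```bash
python3 - <<'E'
from h import *
C=viewer.calibration('wrist');p,d=viewer.grab_frame('wrist'); t,_=viewer.grab_frame('top')
b=cv2.resize(t[150:290,150:310],(480,420),interpolation=3)
cv2.imwrite('pics/f.png',cv2.resize(np.hstack([p[:,:],b]),(800,323))[:,:,::-1])
a=rectify('wrist',p,(.6,.15),-.038,760,400,.018,3000,C); cv2.imwrite('pics/f2.png',a[:,:,::-1])
o=r.get_obs();print(o['clock'],o['contact_force'],o['joints'].round(2))
E
```

```text
18.85 [ 11.43224797 -12.76390618  -2.41008968] [-1.07  0.56  0.79  2.25 -0.71  0.6  -0.6 ]
```

View pics/f.png

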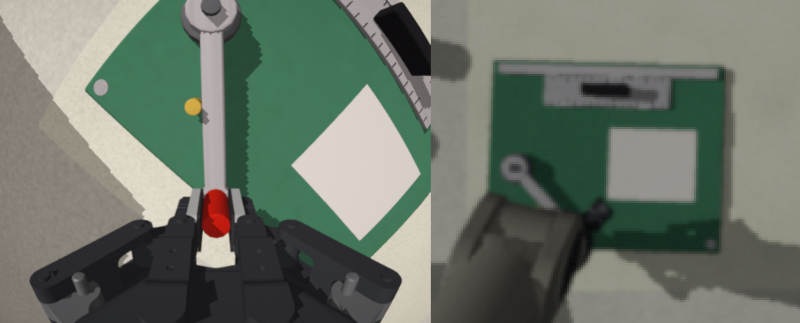

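View pics/f2.png

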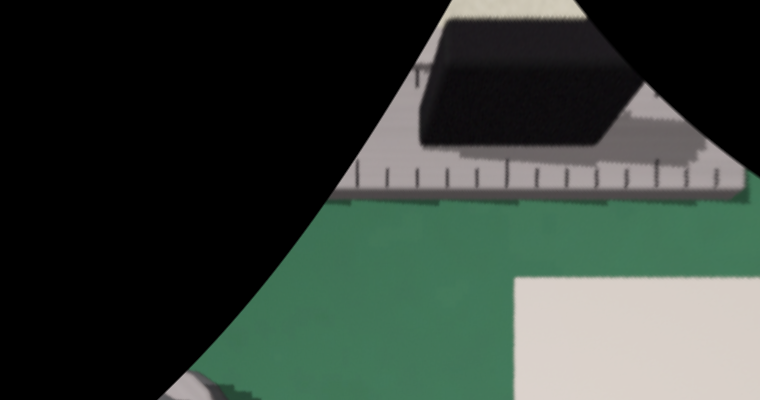

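The arm lies against the brass post at (193,106), with the knob held between the fingers at (216,212). The straightedge is still flush along the fence at (607,90) in the top crop, and its near edge is parallel to the fence in the plan view.

```bash
python3 -c "from bench import r; r.hand_in(); o=r.get_obs(); print(o['clock'],o['tcp_pos'],o['contact_force'])"
```

```text
the job is handed in; nothing more can be done
the job is handed in; nothing more can be done
```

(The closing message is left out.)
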